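# Lock the head-heavy field probe into its calibration cradle

### The arm

A 6-joint arm with a two-finger parallel gripper is mounted at the origin on the work surface. World frame = base frame: x ahead of the robot, y to its left, z up, the work surface at z = 0. Lengths are in m, angles in rad, forces in N, time in s.
With the tool pointing down it reaches from about 0.25 to 0.725 m from the base axis. Payload 4 kg.
Tool frame: the origin (TCP) lies on the centre line of the jaws, within the pads' length; the fingertips stand tip_reach ahead of it and the grasp point (between the pads) lies 5 mm behind it (tip_reach is the distance from the TCP to the fingertips, in m); z points along the fingers, y is the direction in which the jaws open and shut (so a half turn about z gives the same grasp; the last joint's range is limited). The gripper opens to 85 mm and grips with 20 to 120 N. Pads are 22 mm wide; open, the fingers measure 114 mm over their backs; the gripper's body (76 mm by 85 mm) begins 54 mm behind the grasp point. The pads swing forward as they close: fully open they stand 13 mm farther back than shut.
Start: joints at [1.335, 0.241, 0.005, 1.335, 0, 1.571], TCP at [0.117, 0.486, 0.245] pointing down, gripper open.
Joint ranges: [-2.72, 2.72], [-1.05, 1.87], [-1.09, 1.28], [-1.99, 2.15], [-1.42, 1.44], [-3.14, 3.14]. Speed limits (rad/s): [2.79, 2.79, 3.14, 3.14, 3.14, 3.14].

### API

Orientations are given as a unit quaternion [x, y, z, w].
In Python, from workcell import * gives the robot as it stands.
- The arm moves only by the tool arm_command, never from a script. Its arguments are lists of equal length, an entry for each row: "translation": the shift along the tool's x, y, z in cm, a list of three; "turn": the turn about the tool's z in rad; "hand": the closure, from 0 (fully open) to 1 (shut). In form: {"translation": [[x, y, z], ...], "turn": [turn, ...], "hand": [hand, ...]}. A call has 1 to 5 rows; each row is the pose to reach, as a shift and turn from the pose commanded when the call began, along the tool's axes at that moment; what a row does not reach only later rows make up. A row lasts 1/12 s, in which the tool goes at most 41.7 mm and 7.16 degrees, less where a joint would pass 70% of its speed; a pose out of reach is approached as far as the arm can. A call with a gripper value outside its range is refused whole. The fingers move at their own pace and stop on an object; the grip force is fixed at half the most. Time passes only in rows, so rows that repeat a pose let the fingers close. It gives the time, the measured TCP pose, the force and the opening at its end, in the units of the state.
- get_obs(): the state, without advancing time (a new reading comes with each control period).
- camera(name): name is "scene" or "top"; returns (picture, depth): 420x560x3 uint8, red, green, blue; 420x560 float32, m along the optical axis (not along the pixel's ray), 0 where there is no reading.
- camera_info(name): a dict with "mtx" (3x3 intrinsics, pixels), "world_to_cam" (4x4, takes a point from world to camera coordinates). Camera axes: x right, y down, z forward; pixel columns grow to the right and rows downward; lengths in m; the calibration is good to about 2 mm. A picture is of the moment at which its call begins. camera_info takes no time and is no camera call.
- job_done(): hands the job in, once; it reports no verdict.
Trained networks look in the newest picture that a camera, given by its name, has taken for a name from the list of things; names that differ only in an ending like _2 or _b are one class to them, and where a whole thing is asked for, a point or a joint stands for the part that bears it (a point fixed in the world has none). Each returns a list of dicts, best first, with "conf" (0 to 1); they miss things now and then, are a little off and sometimes report something else, mostly with a low value. They report only what shows in the picture. A call takes as long as a camera call.
- search_frame(camera, name): "location" ([row, column] in pixels, amid what is visible of it).
- spot_point(camera, name): "location" ([row, column] in pixels: a listed point, or the origin of a listed thing).
The state is a dict: "clock": time; "joint_pos": joint angles; "joint_vel": joint speeds; "tau": joint torques, N m; "eef_pos": TCP position; "tool_rot": TCP orientation; "ft_force": force on the tool from outside, world axes, zero at the start; "ft_torque": the same for the moment, N m; "grip_width": finger opening in m.
Only numpy, scipy, OpenCV 4.12 (cv2) and the standard library are available. Lean on these libraries where they do the work, as an engineer would, in place of code of your own. Each camera call takes 0.05 s, during which the arm holds its last target. There are 200 camera calls.

### The job

The field probe has been pushed under the bench shelf with only its tail sticking out. Draw it out along the bench by its tail until it is completely clear of the shelf and let go of it; then take it by the shaft at its balance point, carry it level and lay it gently in the two saddles of the calibration cradle, head towards the grey reference box, and let go. Finally push the cradle's lever through its quarter turn to the end stop, so that it lies across the shaft, without shifting the bottle, the tin or the parts tray.

Things in the scene. Friction and masses are not known exactly. Their poses are not given: they have to be found in the camera images.
- probe: Loose head-heavy field probe, a bar 290 mm long, 0.4 to 0.6 kg, lying level. x runs along it to the head, z up; origin: mid-length, at the underside of its end blocks (z = 0 on the bench). Steel head 44 x 36 x 36 mm (x 101 to 145 mm); grey shaft 18 wide (y), 22 high (z 7 to 29), x -115 to 101; black tail block 30 x 36 x 36 (x -145 to -115). Never tip it over 15 degrees.
- probe_balance (a point): The probe's balance point (centre of mass), unmarked, in the middle of the shaft's section: 43 mm from mid-length towards the head (58 mm from the head block's inner face), 18 mm above the underside of the end blocks. Axes as the probe's. Gripped far from here, the heavy head swings down.
- probe_head_end (a point): Centre of the outer end face of the probe's head (x = +145 mm, 18 mm above the underside).
- probe_tail (a point): Centre of the black tail block, 36 mm wide (x = -130 mm, 18 mm above the underside).
- riser: Fixed low bench shelf carrying a bench meter. Board 260 (x) by 240 mm (y), underside 130 mm up, on legs 16 mm square at x +-120, y +-110 mm; meter top 225 mm up. Origin: bench level under the board's centre. The probe's tail sticks out about 100 to 150 mm past the edge at y = +120 mm; the probe lies along this frame's y within 0.12 rad, head inward (-y).
- cradle: Fixed aluminium cradle. Origin: bench level under where the balance point belongs; +x to the head end, z up. Base plate 10 mm thick, x -210 to 190, y -100 to 50 mm. Two saddles, 10 mm thick, at x = 42 and -85: slot along x 24 mm wide, floor 45 mm up, cheeks to 66 mm, lips flaring to 44 mm wide at 75 mm. Grey reference box 90 mm high, face at x = 127 mm.
- cradle_seat (a point): Where the probe's balance point must lie: over the cradle's origin, 56 mm above the bench; axes as the cradle's. Seated, the probe's axis is at y = 0, the underside of its end blocks 38 mm above the bench, its head end at x = 102 mm, and its head's inner face 11 mm beyond the front saddle.
- latch (a joint): Lever angle, rad. At 0 fully open: along the cradle, beside the shaft's place, pointing to the cradle's -x; it starts at 0 to 0.12. Grows clockwise seen from above to the end stop at 1.571, where it points to the cradle's +y, across the shaft. Stiff (0.2 N m, about 2 N at the grip); stays where left.
- latch_grip (a point): Middle of the lever's upright black grip, 18 mm in diameter and 32 mm tall (84 to 116 mm above the bench), 95 mm from the pivot. The lever arm below it is 14 mm wide, 78 to 86 mm above the bench.
- latch_pivot (a point): On the lever's vertical axis, at the height of the grip's middle (100 mm above the bench); in the cradle frame at x = -85, y = -55 mm.
- water_bottle: Clear plastic bottle, 64 mm in diameter, 190 mm tall, standing; leave alone. Origin: centre of its underside.
- tin: Small aluminium can, 60 mm in diameter, 60 mm tall, standing; leave alone. Origin: centre of its underside.
- parts_tray: Grey open parts tray 90 x 100 x 30 mm; leave alone. Origin: centre of its underside.

How it is judged:
By the outcome, as a careful person would: the job done as asked, in the order asked, and still so for the second after the job is handed in, with the robot touching nothing.
It also fails if it takes over 72 s, if anything falls off the work surface, if the arm or the gripper's body presses on something with over 40 N, if the wrist force passes 120 N, or if a joint passes its speed limit or range.

## Working session

There is one attempt and no reset: what is moved stays moved. The work goes in short steps, Python scripts to look and compute and a tool call to move; the robot and the scene stay as the last step left them, time stands still between calls to the robot, and variables do not carry over. Pictures are saved under pics/ and viewed, about 8 in all and at most 12, crops included, and the job is handed in when it is done.

Besides the shell and the picture viewer there is one more tool, called after "Emit:" as name([rows], argument=value, ...), one row to a line, values as JSON. arm_command: Moves the arm, as the interface text tells. Its arguments: {"type":"object","properties":{"translation":{"type":"array","items":{"type":"array","items":{"type":"number"}}},"turn":{"type":"array","items":{"type":"number"}},"hand":{"type":"array","items":{"type":"number"}}},"required":["translation","turn","hand"]}

```bash
mkdir -p pics; ls; cat > h.py <<'E'
from workcell import *
import numpy as np, cv2
def ray(cam,rc):
    i=camera_info(cam);K=np.array(i["mtx"]);T=np.array(i["world_to_cam"])
    d=np.linalg.inv(K)@np.array([rc[1],rc[0],1.0]);R=T[:3,:3];return -R.T@T[:3,3],R.T@d
def atz(cam,rc,z):
    o,d=ray(cam,rc);return o+d*(z-o[2])/d[2]
def tri(a,b):
    o1,d1=ray("scene",a);o2,d2=ray("top",b)
    s=np.linalg.lstsq(np.stack([d1,-d2],1),o2-o1,rcond=None)[0]
    p,q=o1+d1*s[0],o2+d2*s[1];return (p+q)/2,np.linalg.norm(p-q)
def cloud(cam,dep):
    i=camera_info(cam);K=np.array(i["mtx"]);T=np.array(i["world_to_cam"])
    v,u=np.mgrid[:420,:560];P=np.stack([(u-K[0,2])/K[0,0]*dep,(v-K[1,2])/K[1,1]*dep,dep],-1)
    P=(P-T[:3,3])@T[:3,:3];P[dep==0]=np.nan;return P
def save(n,p,s=1.4): cv2.imwrite("pics/"+n,cv2.resize(p[...,::-1],None,fx=s,fy=s))
E
python3 - <<'E'
from h import *
np.set_printoptions(precision=4,suppress=True)
for c in("scene","top"):
    p,d=camera(c);save(c+"1.png",p,1.4);np.save(c+"1.npy",d)
N=["probe","probe_tail","riser","cradle","cradle_seat","latch_grip","latch_pivot","water_bottle","tin","parts_tray"]
for n in N:
    r={}
    for c in("scene","top"):
        L=spot_point(c,n);r[c]=L[0] if L else None
        print(n,c,[(np.round(x["location"],1),round(x["conf"],2)) for x in L[:2]])
    if all(r.values()): print("   ",*tri(r["scene"]["location"],r["top"]["location"]))
o=get_obs();print(o)
E
```

```text
pics
probe scene [(array([157.6, 244.5]), 0.97)]
probe top [(array([231.3, 353. ]), 0.73)]
    [ 0.5164 -0.27    0.0017] 0.014232124095133499
probe_tail scene [(array([186.2, 278.4]), 0.69)]
probe_tail top [(array([232. , 311.5]), 0.73)]
    [ 0.5104 -0.1417 -0.0061] 0.005392492251597267
riser scene []
riser top []
cradle scene [(array([303. , 369.8]), 0.94)]
cradle top [(array([217.7, 168.2]), 0.86)]
    [ 0.5623  0.2841 -0.0259] 0.0017817719525552557
cradle_seat scene [(array([298.1, 371.1]), 0.97)]
cradle_seat top [(array([213.2, 165. ]), 0.7)]
    [0.5701 0.2707 0.063 ] 0.0003682910502846541
latch_grip scene [(array([229., 393.]), 0.81)]
latch_grip top [(array([275.7, 192.1]), 0.63)]
    [0.3964 0.1879 0.0871] 0.0038860126827610815
latch_pivot scene [(array([256. , 225.9]), 0.61), (array([258.1, 373.9]), 0.59)]
latch_pivot top [(array([239.2, 185.2]), 0.77), (array([215.2, 167. ]), 0.3)]
    [0.6441 0.0711 0.6025] 0.3195307272860874
water_bottle scene [(array([239.5, 200.3]), 0.75)]
water_bottle top [(array([142.6, 320.2]), 0.77)]
    [ 0.7828 -0.1789 -0.0197] 0.007271142259397452
tin scene [(array([254.8, 224.7]), 0.9)]
tin top [(array([144.9, 295.5]), 0.65)]
    [ 0.7681 -0.0982 -0.0013] 0.009063019166468754
parts_tray scene [(array([284.5, 246.5]), 0.67), (array([299.7, 372.7]), 0.39)]
parts_tray top [(array([143.4, 256.5]), 0.86)]
    [0.7772 0.0124 0.0063] 0.003082852896252542
{'clock': 1.1, 'joint_pos': array([1.335 , 0.2406, 0.005 , 1.3352, 0.    , 1.5708]), 'joint_vel': array([-0.    , -0.0019,  0.0017,  0.0003,  0.0005, -0.0009]), 'tau': array([ -0.0001, -37.222 ,  25.2696,   0.0012,  -0.    ,  -0.    ]), 'eef_pos': array([0.1168, 0.4862, 0.2453]), 'tool_rot': array([ 0.1177,  0.9931,  0.    , -0.    ]), 'ft_force': array([0.013 , 0.2226, 0.719 ]), 'ft_torque': array([ 0.0052, -0.0004,  0.0084]), 'grip_width': 0.08546768886251424}
```

View pics/scene1.png

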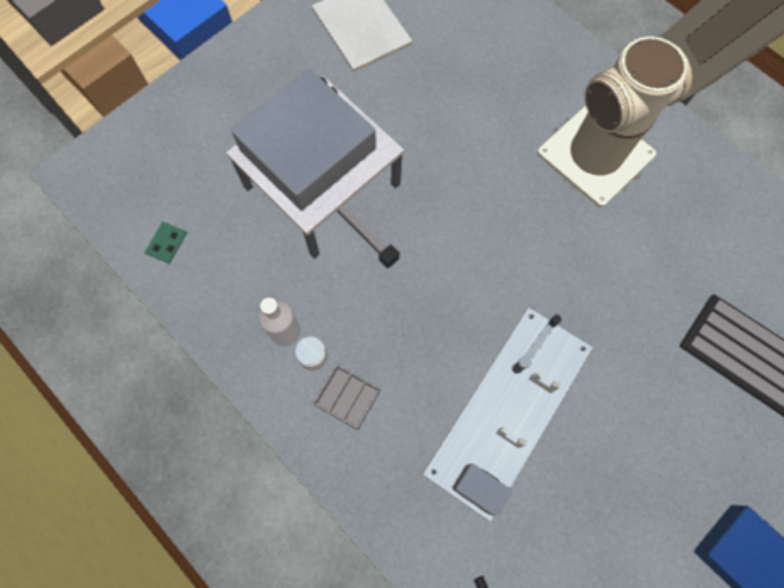

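View pics/top1.png

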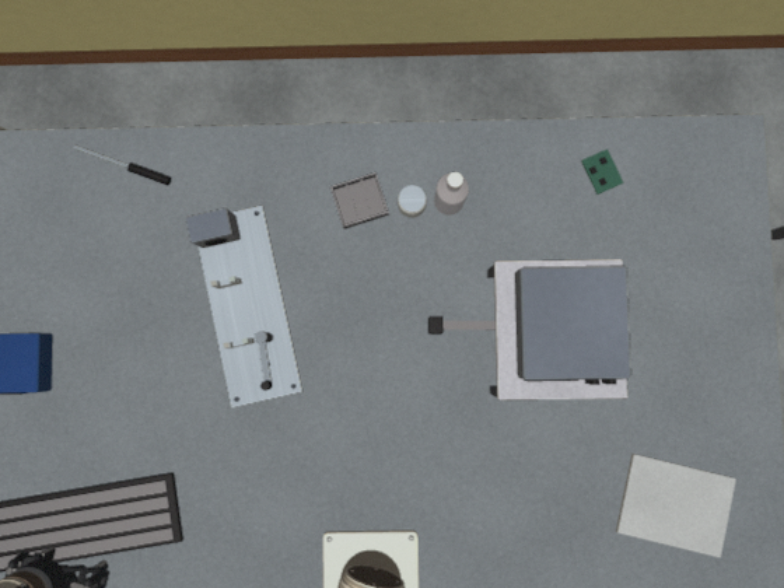

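Top view: the tail block is at about (435,325) and its shaft runs right under the shelf edge at x≈496. The saddles are at (226,284) and (238,344), the reference box at (213,228), the lever pivot at (263,337) and the grip at (266,385). The bottle, tin and tray sit along the top. Next I measure from depth.

```bash
python3 - <<'E'
from h import *
np.set_printoptions(precision=4,suppress=True)
for c in("top","scene"):
    P=cloud(c,np.load(c+"1.npy")).reshape(-1,3)
    img=cv2.imread("pics/"+c+"1.png")
    def box(n,lo,hi):
        m=((P>lo)&(P<hi)).all(1);Q=P[m]
        if len(Q)<5: print(c,n,len(Q));return None
        r=cv2.minAreaRect((Q[:,:2]*1000).astype(np.float32))
        print(c,n,len(Q),"mean",Q.mean(0),"z95",np.percentile(Q[:,2],95),"rect mm",np.round(r[0],1),np.round(r[1],1),round(r[2],1));return Q
    Q=P[((P>[.4,-.25,-.02])&(P<[.62,-.18,.02])).all(1)];print(c,"bench z",np.median(Q[:,2]))
    box("tail",[.42,-.2,.03],[.6,-.11,.06])
    q=box("shaft",[.45,-.23,.02],[.57,-.165,.04])
    if q is not None: print(np.polyfit(q[:,1],q[:,0],1))
    box("board",[.3,-.6,.11],[.75,-.15,.17])
    box("base",[.3,.1,.005],[.8,.45,.016])
    box("saddles front",[.58,.2,.055],[.64,.36,.082])
    box("saddle rear",[.46,.235,.055],[.52,.36,.082])
    box("refbox",[.65,.2,.08],[.8,.4,.1])
    box("grip",[.33,.12,.09],[.46,.25,.13])
    box("lever",[.33,.12,.07],[.56,.23,.13])
E
```

```text
top bench z 0.0015785350466225824
top tail 159 mean [ 0.5122 -0.1508  0.0365] z95 0.0418124484683806 rect mm [ 511.9 -163.6] [68.9 31.5] 88.9
top shaft 135 mean [ 0.5115 -0.1978  0.0306] z95 0.03576613675007475 rect mm [ 511.5 -198. ] [63.6 14.5] 89.0
[0.0145 0.5143]
top board 2863 mean [ 0.4766 -0.3222  0.1491] z95 0.15445730661811333 rect mm [ 558.6 -325.6] [384.  326.4] 0.3
top base 7113 mean [0.5414 0.2533 0.01  ] z95 0.014948265249720302 rect mm [550.  275.3] [499.8 349.3] 0.0
top saddles front 49 mean [0.6056 0.2869 0.0702] z95 0.08018188968609413 rect mm [606. 286.] [11.2 51.4] 11.0
top saddle rear 47 mean [0.4815 0.2617 0.0705] z95 0.07996486833226696 rect mm [482.  260.7] [10.5 50.8] 12.4
top refbox 615 mean [0.7158 0.3069 0.0905] z95 0.0958350688843888 rect mm [716.2 307.9] [58.7 85.7] 12.5
top grip 68 mean [0.4104 0.1912 0.1061] z95 0.12033230927356474 rect mm [424.4 193. ] [67.6 16.4] 6.1
top lever 258 mean [0.4483 0.1978 0.0921] z95 0.11805268810727036 rect mm [448. 197.] [115.1  21.3] 10.4
scene bench z 0.002170571851804634
scene tail 184 mean [ 0.5118 -0.1541  0.0357] 
[... 260 characters left out ...]
194 rect mm [ 558.2 -324.4] [383.2 333.8] 0.1
scene base 7726 mean [0.5513 0.2543 0.0107] z95 0.014935696650621902 rect mm [549.8 275. ] [349.2 499.5] 89.9
scene saddles front 60 mean [0.6052 0.2863 0.071 ] z95 0.07957797748305216 rect mm [604.5 285.3] [11.  50.8] 12.3
scene saddle rear 60 mean [0.4816 0.2602 0.0701] z95 0.07918089623705503 rect mm [480.7 259.1] [10.6 50.7] 11.6
scene refbox 812 mean [0.7158 0.3079 0.0914] z95 0.09489160365530445 rect mm [713.8 308.1] [57.8 85.4] 12.1
scene grip 73 mean [0.408  0.1915 0.1081] z95 0.11981931942475554 rect mm [423.2 195.2] [66.1 17. ] 11.0
scene lever 284 mean [0.4465 0.1976 0.0931] z95 0.118149140841293 rect mm [446.7 199. ] [113.7  22.7] 6.6
```

```bash
cat >> h.py <<'E'
def go(x,y,z,yaw):
    "tool-frame shift (cm) and turn to bring TCP to x,y,z with tool y at world yaw (mod pi)"
    from scipy.spatial.transform import Rotation as R
    o=get_obs();M=R.from_quat(o["tool_rot"]).as_matrix();y0=np.arctan2(M[1,1],M[0,1])
    t=M.T@(np.array([x,y,z])-o["eef_pos"])*100;a=(y0-yaw+np.pi/2)%np.pi-np.pi/2
    print("shift cm",np.round(t,2),"turn",round(a,3),"|",np.round(np.abs(t).max()/4.17,1),"rows","yaw now",round(y0,3),"tilt",round(M[2,2],4),"q6",round(o["joint_pos"][5],3))
E
python3 - <<'E'
import workcell
print([n for n in dir(workcell) if n[0]!='_'], getattr(workcell,"tip_reach",None))
from h import *
go(.512,-.144,.2,-.0115)
E
```

```text
['Unreachable', 'camera', 'camera_info', 'get_obs', 'job_done', 'search_frame', 'spot_point', 'tip_reach'] 0.014
shift cm [-53.15 -52.04   4.53] turn 1.346 | 12.7 rows yaw now 1.335 tilt -1.0 q6 1.571
```

Emit:
arm_command([
  [0,0,0],
], turn=[0.1], hand=[0])

```text
clock: 1.18
eef_pos: [0.1168, 0.4862, 0.2453]
tool_rot: [0.168, 0.986, 0.0, -0.0]
ft_force: [0.7, -0.6, -0.6]
grip_width: 0.0857
```

Emit:
arm_command([
  [-58,-46.5,4],
  [-58,-46.5,4],
  [-58,-46.5,4],
  [-58,-46.5,4],
  [-58,-46.5,4],
], turn=[1.24,1.24,1.24,1.24,1.24], hand=[0,0,0,0,0])

```text
clock: 1.6
eef_pos: [0.2276, 0.3083, 0.2341]
tool_rot: [0.464, 0.886, 0.0, 0.0]
ft_force: [1.4, -0.0, -0.4]
grip_width: 0.0859
```

```bash
python3 -c "
from h import *
print(get_obs()['eef_pos']);go(.512,-.144,.12,-.0115)"
```

```text
[0.22763732 0.30826664 0.23409343]
shift cm [-53.37  -2.34  11.41] turn 0.617 | 12.8 rows yaw now 0.605 tilt -1.0 q6 1.901
```

Emit:
arm_command([
  [-53.4,-2.3,4],
  [-53.4,-2.3,4],
  [-53.4,-2.3,4],
  [-53.4,-2.3,4],
  [-53.4,-2.3,4],
], turn=[0.617,0.617,0.617,0.617,0.617], hand=[0,0,0,0,0])

```text
clock: 2.02
eef_pos: [0.3395, 0.1328, 0.2189]
tool_rot: [0.712, 0.703, 0.001, 0.0]
ft_force: [1.6, 0.4, -0.5]
grip_width: 0.0851
```

```bash
python3 -c "
from h import *
print(get_obs()['eef_pos']);go(.512,-.144,.12,-.0115)"
```

```text
[0.3394647  0.13276092 0.21886984]
shift cm [-27.46  17.59   9.89] turn -0.001 | 6.6 rows yaw now -0.013 tilt -1.0 q6 1.956
```

Emit:
arm_command([
  [-4,2.5,1],
  [-7.5,5,2],
  [-11,7.5,3],
  [-14.5,10,4],
  [-17,11.5,5],
], turn=[0,0,0,0,0], hand=[0,0,0,0,0])

```text
clock: 2.43
eef_pos: [0.4526, -0.0358, 0.1697]
tool_rot: [0.71, 0.704, 0.001, 0.001]
ft_force: [1.3, 1.7, 0.6]
grip_width: 0.085
```

Emit:
arm_command([
  [-4,2.5,2],
  [-8,4.5,4],
  [-10.4,6,5],
  [-10.4,6,5],
  [-10.4,6,5],
], turn=[0,0,0,0,0], hand=[0,0,0,0,0])

```text
clock: 2.85
eef_pos: [0.5102, -0.1401, 0.1176]
tool_rot: [0.711, 0.703, -0.001, -0.001]
ft_force: [0.4, -0.1, -0.2]
grip_width: 0.0853
```

```bash
python3 -c "
from h import *
print(get_obs()['eef_pos']);go(.512,-.144,.018,-.0115)
for c in('scene','top'):
  p,d=camera(c);save(c+'2.png',p)
  for n in ('probe_tail','riser'): print(c,n,spot_point(c,n)[:1],[atz(c,s['location'],.018) for s in spot_point(c,n)[:1]])"
```

```text
[ 0.51016301 -0.140075    0.11763179]
shift cm [-0.4   0.21  9.96] turn 0.001 | 2.4 rows yaw now -0.011 tilt -1.0 q6 1.314
scene probe_tail [{'location': [183.5, 277.2], 'conf': 0.85}] [array([ 0.51206315, -0.14174199,  0.018     ])]
scene riser [{'location': [255.2, 375.1], 'conf': 0.19}] [array([0.46347388, 0.20247714, 0.018     ])]
top probe_tail [] []
top riser [] []
```

Emit:
arm_command([
  [-0.3,0.15,3.5],
  [-0.3,0.15,7],
  [-0.3,0.15,9.6],
  [-0.3,0.15,9.8],
  [-0.3,0.15,9.8],
], turn=[0,0,0,0,0], hand=[0,0,0,0,0])

```text
clock: 3.77
eef_pos: [0.5102, -0.1405, 0.0203]
tool_rot: [0.709, 0.705, -0.001, -0.002]
ft_force: [-1.3, -0.4, 0.5]
grip_width: 0.0856
```

Emit:
arm_command([
  [0,0,0],
  [0,0,0],
  [0,0,0],
  [0,0,0],
  [0,0,0],
], turn=[0,0,0,0,0], hand=[0.6,1,1,1,1])

```text
clock: 4.18
eef_pos: [0.513, -0.1415, 0.0233]
tool_rot: [0.71, 0.704, 0.001, 0.001]
ft_force: [-1.4, -0.0, 7.4]
grip_width: 0.035
```

Emit:
arm_command([
  [0,0,0],
  [0,0,0],
  [0,0,0],
], turn=[0,0,0], hand=[1,1,1])

```text
clock: 4.43
eef_pos: [0.5129, -0.1415, 0.0233]
tool_rot: [0.71, 0.704, 0.001, 0.001]
ft_force: [-0.7, -0.0, 5.8]
grip_width: 0.0351
```

Emit:
arm_command([
  [0.5,0,-0.2],
  [2,0,-0.2],
  [4,0,-0.2],
  [6,0,-0.2],
  [8,0,-0.2],
], turn=[0,0,0,0,0], hand=[1,1,1,1,1])

```text
clock: 4.85
eef_pos: [0.512, -0.0607, 0.0236]
tool_rot: [0.71, 0.704, -0.0, 0.0]
ft_force: [0.4, -1.4, -2.6]
grip_width: 0.0351
```

Emit:
arm_command([
  [2,0,0],
  [4,0,0],
  [6,0,0],
  [8,0,0],
  [10,0,0],
], turn=[0,0,0,0,0], hand=[1,1,1,1,1])

```text
clock: 5.27
eef_pos: [0.5125, 0.0396, 0.0235]
tool_rot: [0.71, 0.705, -0.0, 0.0]
ft_force: [1.3, -2.0, -2.4]
grip_width: 0.035
```

Emit:
arm_command([
  [2,0,0],
  [4,0,0],
  [5.5,0,0],
  [6.5,0,0],
  [6.5,0,0],
], turn=[0,0,0,0,0], hand=[1,1,1,1,1])

```text
clock: 5.68
eef_pos: [0.5132, 0.1062, 0.0236]
tool_rot: [0.709, 0.706, 0.001, -0.001]
ft_force: [-0.7, 2.2, -1.2]
grip_width: 0.0351
```

```bash
python3 - <<'E'
from h import *
np.set_printoptions(precision=4,suppress=True)
o=get_obs();print(o['eef_pos'],o['ft_force'])
ps=[]
for c in('scene','top'):
  p,d=camera(c);ps.append(p)
  for n in ('probe_balance','probe_head_end','probe'):
    for s in spot_point(c,n)[:1]: print(c,n,s,atz(c,s['location'],.018 if n!='probe' else 0))
save("pair3.png",np.hstack([p[60:360,100:400] for p in ps]),1.3)
E
```

```text
[0.5132 0.1062 0.0236] [-0.6605  2.2433 -1.1565]
scene probe_balance {'location': [200.5, 299.3], 'conf': 0.88} [ 0.5024 -0.0592  0.018 ]
scene probe_head_end {'location': [175.0, 268.9], 'conf': 0.74} [ 0.5111 -0.1782  0.018 ]
scene probe {'location': [211.2, 303.3], 'conf': 0.86} [ 0.5123 -0.0311  0.    ]
top probe_balance {'location': [232.4, 285.1], 'conf': 0.82} [ 0.5115 -0.0666  0.018 ]
top probe_head_end {'location': [231.8, 322.7], 'conf': 0.91} [ 0.5114 -0.1752  0.018 ]
top probe {'location': [235.1, 270.1], 'conf': 0.56} [ 0.5049 -0.0224  0.    ]
```

View pics/pair3.png

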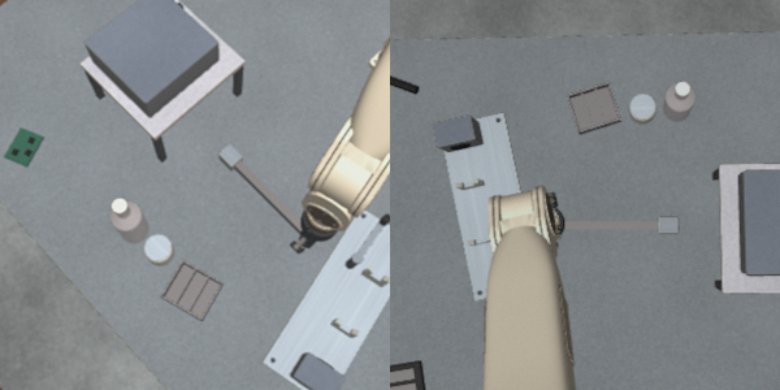

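The pair shows the head at crop-right (668,225), about 60 mm clear of the shelf edge at x≈722, with the gripper still on the tail. I release, lift and measure again.

Emit:
arm_command([
  [0,0,0],
  [0,0,0],
  [0,0,0],
  [0,0,0],
  [0,0,0],
], turn=[0,0,0,0,0], hand=[0.4,0,0,0,0])

```text
clock: 6.5
eef_pos: [0.5135, 0.1036, 0.0236]
tool_rot: [0.71, 0.705, -0.0, 0.0]
ft_force: [-0.6, -0.4, 0.6]
grip_width: 0.0857
```

Emit:
arm_command([
  [0,0,-1],
  [0,0,-4],
  [0,0,-8],
  [-4,0,-12],
  [-8,0,-12],
], turn=[0,0,0,0,0], hand=[0,0,0,0,0])

```text
clock: 6.92
eef_pos: [0.5166, 0.0356, 0.1477]
tool_rot: [0.707, 0.707, 0.004, 0.003]
ft_force: [1.0, 0.2, 0.4]
grip_width: 0.0854
```

```bash
cat > m.py <<'E'
from h import *
np.set_printoptions(precision=4,suppress=True)
o=get_obs();print(o['eef_pos'],o['ft_force'],o['grip_width'])
for c in('scene','top'):
  p,d=camera(c);P=cloud(c,d).reshape(-1,3)
  for n,z in (('probe_balance',.018),('probe_head_end',.018),('probe_tail',.018)):
    for s in spot_point(c,n)[:1]: print(c,n,round(s["conf"],2),atz(c,s['location'],z))
  for nm,lo,hi in(("head",[.47,-.2,.029],[.55,-.122,.05]),("tail",[.47,.08,.029],[.55,.15,.05]),("shaft",[.47,-.115,.02],[.55,.08,.04])):
    Q=P[((P>lo)&(P<hi)).all(1)]
    if len(Q)>8: r=cv2.minAreaRect((Q[:,:2]*1000).astype(np.float32));print(c,nm,len(Q),Q.mean(0),np.percentile(Q[:,1],[3,97]),np.polyfit(Q[:,1],Q[:,0],1) if nm=="shaft" else "")
E
python3 m.py
```

```text
[0.5166 0.0356 0.1477] [0.9892 0.1633 0.3739] 0.08544949015668078
scene probe_balance 0.94 [ 0.5033 -0.0702  0.018 ]
scene probe_head_end 0.97 [ 0.5061 -0.1778  0.018 ]
scene probe_tail 0.68 [ 0.7742 -0.0941  0.018 ]
scene head 198 [ 0.5088 -0.1481  0.0371] [-0.1706 -0.1261] 
scene tail 156 [0.5134 0.1012 0.0368] [0.0837 0.117 ] 
scene shaft 380 [ 0.5112 -0.0211  0.0302] [-0.1102  0.0758] [0.0165 0.5115]
top probe_balance 0.81 [ 0.5192 -0.0705  0.018 ]
top probe_head_end 0.8 [ 0.5138 -0.1703  0.018 ]
top head 188 [ 0.5092 -0.1483  0.0372] [-0.1691 -0.1265] 
top shaft 260 [ 0.5111 -0.052   0.0303] [-0.1095  0.0061] [0.0162 0.5119]
```

```bash
python3 -c "
from h import *
go(.5104,-.069,.018,-.0165)"
```

```text
shift cm [-10.35  -0.11  12.27] turn 0.011 | 2.9 rows yaw now -0.006 tilt -1.0 q6 1.643
```

Emit:
arm_command([
  [-3,0,0],
  [-6.5,0,2],
  [-9.3,0,5],
  [-9.3,0,6],
  [-9.3,0,6],
], turn=[0,0,0,0,0], hand=[0,0,0,0,0])

```text
clock: 7.73
eef_pos: [0.5092, -0.0593, 0.0778]
tool_rot: [0.71, 0.704, -0.002, -0.003]
ft_force: [-0.4, 1.0, -0.1]
grip_width: 0.0853
```

Emit:
arm_command([
  [0,0,0],
  [0,0,0],
], turn=[0,0], hand=[0,0])

```text
clock: 7.9
eef_pos: [0.513, -0.0581, 0.082]
tool_rot: [0.709, 0.705, 0.0, 0.0]
ft_force: [0.3, -0.0, 0.3]
grip_width: 0.0853
```

```bash
python3 -c "
from h import *
print(get_obs()['eef_pos']);go(.5104,-.069,.018,-.0165)"
```

```text
[ 0.51296516 -0.05812459  0.08200649]
shift cm [-1.09 -0.26  6.4 ] turn 0.012 | 1.5 rows yaw now -0.005 tilt -1.0 q6 1.463
```

Emit:
arm_command([
  [-1.1,-0.25,2],
  [-1.1,-0.25,4.5],
  [-1.1,-0.25,6.3],
  [-1.1,-0.25,6.3],
  [-1.1,-0.25,6.3],
], turn=[0.012,0.012,0.012,0.012,0.012], hand=[0,0,0,0,0])

```text
clock: 8.32
eef_pos: [0.5099, -0.0693, 0.0189]
tool_rot: [0.713, 0.701, -0.0, -0.0]
ft_force: [-0.3, -0.6, 0.0]
grip_width: 0.0851
```

Emit:
arm_command([
  [0,0,0],
  [0,0,0],
  [0,0,0],
  [0,0,0],
  [0,0,0],
], turn=[0,0,0,0,0], hand=[0.4,0.7,1,1,1])

```text
clock: 8.73
eef_pos: [0.5103, -0.0704, 0.0192]
tool_rot: [0.714, 0.7, 0.0, 0.001]
ft_force: [-0.0, 0.7, -0.2]
grip_width: 0.0255
```

Emit:
arm_command([
  [0,0,0],
  [0,0,0],
  [0,0,0],
  [0,0,0],
], turn=[0,0,0,0], hand=[1,1,1,1])

```text
clock: 9.07
eef_pos: [0.5104, -0.0705, 0.0192]
tool_rot: [0.714, 0.7, 0.001, 0.001]
ft_force: [-0.0, 0.8, 6.0]
grip_width: 0.017
```

Emit:
arm_command([
  [0,0,-0.5],
  [0,0,-1.5],
  [0,0,-3],
  [0,0,-4],
  [0,0,-4],
], turn=[0,0,0,0,0], hand=[1,1,1,1,1])

```text
clock: 9.48
eef_pos: [0.5111, -0.0706, 0.0605]
tool_rot: [0.714, 0.7, 0.001, 0.001]
ft_force: [1.4, -0.6, -4.3]
grip_width: 0.0171
```

```bash
python3 - <<'E'
from h import *
np.set_printoptions(precision=4,suppress=True)
o=get_obs();print(o['eef_pos'],o['ft_force'],o['ft_torque'])
for c in('scene','top'):
  p,d=camera(c);P=cloud(c,d).reshape(-1,3)
  for nm,lo,hi in(("head",[.47,-.2,.055],[.55,-.128,.1]),("tail",[.47,.08,.055],[.55,.15,.1])):
    Q=P[((P>lo)&(P<hi)).all(1)]
    if len(Q): print(c,nm,len(Q),np.median(Q,0),np.percentile(Q[:,1],[3,97]))
go(.5645,.278,.2,.2036+np.pi/2)
E
```

```text
[ 0.5111 -0.0706  0.0605] [ 1.4458 -0.5695 -4.283 ] [-0.021  -0.0731 -0.0835]
scene head 218 [ 0.5135 -0.1498  0.0786] [-0.1706 -0.129 ]
scene tail 193 [0.5155 0.1005 0.0773] [0.0825 0.1169]
top head 189 [ 0.5094 -0.1501  0.0777] [-0.1693 -0.1306]
top tail 169 [0.5139 0.0995 0.0766] [0.0811 0.1164]
shift cm [ 34.94   4.81 -14.13] turn 1.348 | 8.4 rows yaw now -0.019 tilt -1.0 q6 1.453
```

Emit:
arm_command([
  [0,0,-2],
  [0,0,-5],
  [0,0,-8],
  [1,0,-11],
  [2,0,-14],
], turn=[-0.05,-0.13,-0.23,-0.33,-0.43], hand=[1,1,1,1,1])

```text
clock: 10.0
eef_pos: [0.509, -0.0505, 0.1984]
tool_rot: [0.546, 0.838, -0.001, -0.001]
ft_force: [0.8, -0.5, -4.3]
grip_width: 0.0169
```

```bash
python3 -c "
from h import *
print(get_obs()['eef_pos'],get_obs()['ft_torque']);go(.5645,.278,.2,.2036+np.pi/2)"
```

```text
[ 0.50899733 -0.05046489  0.19844871] [-0.03310801 -0.08959158  0.02501437]
shift cm [27.83 18.31 -0.16] turn -1.36 | 6.7 rows yaw now 0.415 tilt -1.0 q6 1.057
```

Emit:
arm_command([
  [2,1.3,0],
  [4,2.6,0],
  [6,4,0],
  [8,5.3,0],
  [10,6.6,0],
], turn=[-0.11,-0.22,-0.33,-0.44,-0.55], hand=[1,1,1,1,1])

```text
clock: 10.42
eef_pos: [0.5299, 0.0686, 0.1972]
tool_rot: [0.298, 0.955, -0.001, -0.001]
ft_force: [1.7, -0.8, -5.5]
grip_width: 0.0169
```

```bash
python3 -c "
from h import *
print(get_obs()['eef_pos'],get_obs()['ft_torque']);go(.5645,.278,.18,.2036+np.pi/2)"
```

```text
[0.5298731  0.06857316 0.19716378] [ 0.02253921 -0.01421804  0.0214051 ]
shift cm [ 9.05 19.2   1.7 ] turn -0.808 | 4.6 rows yaw now 0.966 tilt -1.0 q6 0.733
```

Emit:
arm_command([
  [1.6,3.4,0],
  [3.2,6.8,0],
  [4.8,10,0],
  [6.2,13.2,0],
  [7.5,16,0],
], turn=[-0.11,-0.22,-0.33,-0.44,-0.55], hand=[1,1,1,1,1])

```text
clock: 10.83
eef_pos: [0.5601, 0.2438, 0.1967]
tool_rot: [0.027, 1.0, -0.0, -0.001]
ft_force: [0.5, 0.3, -4.8]
grip_width: 0.0167
```

```bash
python3 -c "
from h import *
print(get_obs()['eef_pos'],get_obs()['ft_torque']);go(.5645,.278,.18,.2036+np.pi/2)"
```

```text
[0.56014231 0.24379807 0.19666739] [-0.03737657 -0.11501625  0.00196008]
shift cm [-0.26  3.44  1.66] turn -0.257 | 0.8 rows yaw now 1.517 tilt -1.0 q6 0.464
```

Emit:
arm_command([
  [-0.1,1.3,0.5],
  [-0.2,2.6,2],
  [-0.25,3.4,4.5],
  [-0.25,3.4,5.5],
  [-0.25,3.4,5.5],
], turn=[-0.1,-0.2,-0.257,-0.257,-0.257], hand=[1,1,1,1,1])

```text
clock: 11.25
eef_pos: [0.562, 0.2742, 0.1381]
tool_rot: [-0.098, 0.995, -0.002, -0.005]
ft_force: [-1.1, 0.2, -6.0]
grip_width: 0.0169
```

Emit:
arm_command([
  [0,0,0],
  [0,0,0],
], turn=[0,0], hand=[1,1])

```text
clock: 11.42
eef_pos: [0.5658, 0.2749, 0.1442]
tool_rot: [-0.097, 0.995, -0.0, 0.0]
ft_force: [0.6, 0.2, -4.9]
grip_width: 0.0167
```

```bash
cat > c.py <<'E'
import sys
from h import *
np.set_printoptions(precision=4,suppress=True)
o=get_obs();print(o['eef_pos'],o['ft_force'],o['ft_torque'])
dz=float(sys.argv[1]) # expected underside height
O=np.array([.5645,.278]);a=.2036;u=np.array([np.cos(a),np.sin(a)]);v=np.array([-u[1],u[0]])
for c in('scene','top'):
  p,d=camera(c);save(c+sys.argv[2]+".png",p);P=cloud(c,d).reshape(-1,3)
  C=np.column_stack([(P[:,:2]-O)@u,(P[:,:2]-O)@v,P[:,2]])*1000
  def st(n,lo,hi):
    Q=C[((C>lo)&(C<hi)).all(1)]
    if len(Q)>5: print(c,n,len(Q),"mean",np.round(Q.mean(0),1),"x",np.round(np.percentile(Q[:,0],[3,97]),1),"y",np.round(np.percentile(Q[:,1],[3,97]),1))
  h=dz*1000
  st("head",[55,-35,h+30],[120,35,h+44]);st("tail",[-200,-35,h+30],[-160,35,h+44])
  st("shaft",[-155,-25,h+24],[-45,25,h+34]);st("fsad",[30,-35,66],[54,35,80]);st("rsad",[-97,-35,66],[-73,35,80])
  st("refbox",[110,-60,84],[200,60,96]);st("grip",[-200,-80,104],[-100,20,125])
  for n in("probe_balance","probe_head_end","latch_grip"):
    for s in spot_point(c,n)[:1]:
      q=atz(c,s["location"],.1 if n=="latch_grip" else dz+.018)[:2]-O;print(c,n,round(s["conf"],2),np.round([q@u*1000,q@v*1000],1))
go(.5645,.278,.056,a+np.pi/2)
E
python3 c.py 0.124 4
```

```text
[0.5658 0.2749 0.1442] [ 0.6104  0.1716 -4.8709] [-0.0139 -0.0249 -0.0254]
scene head 301 mean [ 78.3  -5.4 162.4] x [56.9 98.7] y [-22.5  11.9]
scene tail 62 mean [-173.   -15.7  161.8] x [-188.8 -160.6] y [-21.1  -9.6]
scene shaft 20 mean [-119.7  -10.6  153.4] x [-153.4  -93.9] y [-12.8  -7.2]
scene fsad 24 mean [ 40.4 -12.1  74.4] x [36.2 45.6] y [-26.   21.3]
scene rsad 21 mean [-85.8 -21.   73. ] x [-90.6 -81.2] y [-26.9 -14.6]
scene refbox 786 mean [153.9  -1.1  91.4] x [128.  179.4] y [-40.8  38.6]
scene grip 48 mean [-178.8  -52.4  115.4] x [-187.8 -172.4] y [-60.2 -44.5]
scene probe_balance 0.94 [-0.6 -1.7]
scene probe_head_end 0.88 [102.3  -6.2]
scene latch_grip 0.76 [-179.3  -52.7]
top head 241 mean [ 78.2  -5.5 162.4] x [57.6 99.8] y [-22.2  12.1]
top tail 110 mean [-173.8   -8.5  162. ] x [-187.  -161.1] y [-20.8   4.6]
top shaft 263 mean [-100.3   -3.7  154.5] x [-152.   -47.9] y [-12.6   5.6]
top fsad 15 mean [ 41.4 -20.7  73.7] x [37.5 46.4] y [-25.5 -15.1]
top rsad 18 mean [-84.5 -21.3  72.6] x [-89.1 -79.8] y [-27.1 -14.2]
top refbox 571 mean [154.6  -1.9  90.6] x [129.  180.8] y [-41.9  38.1]
top grip 39 mean [-179.   -52.5  115.5] x [-187.2 -171.6] y [-59.6 -45.2]
top probe_balance 0.68 [-1.6 -2.7]
top probe_head_end 0.87 [101.1  -6.9]
top latch_grip 0.56 [-179.   -47.2]
shift cm [0.06 0.27 8.81] turn -0.007 | 2.1 rows yaw now 1.768 tilt -1.0 q6 0.256
```

Emit:
arm_command([
  [-0.05,0.34,1.5],
  [-0.05,0.34,3.5],
  [-0.05,0.34,4.7],
  [-0.05,0.34,4.7],
  [-0.05,0.34,4.7],
], turn=[-0.01,-0.01,-0.01,-0.01,-0.01], hand=[1,1,1,1,1])

```text
clock: 12.23
eef_pos: [0.5645, 0.2787, 0.0958]
tool_rot: [-0.103, 0.995, -0.0, -0.001]
ft_force: [0.0, 0.2, -4.7]
grip_width: 0.0166
```

Emit:
arm_command([
  [0,0,0],
  [0,0,0],
], turn=[0,0], hand=[1,1])

```text
clock: 12.4
eef_pos: [0.5662, 0.2795, 0.098]
tool_rot: [-0.103, 0.995, 0.001, 0.001]
ft_force: [-0.5, 0.4, -4.9]
grip_width: 0.0169
```

```bash
python3 c.py 0.078 5; python3 -c "
import cv2,numpy as np
a=cv2.imread('pics/scene5.png')[280:540,410:640];b=cv2.imread('pics/top5.png')[190:450,160:390]
cv2.imwrite('pics/pair5.png',cv2.resize(np.hstack([a,b]),None,fx=1.7,fy=1.7))"
```

```text
[0.5662 0.2795 0.098 ] [-0.4639  0.4138 -4.8769] [ 0.0293  0.0302 -0.0304]
scene head 279 mean [ 79.2   0.1 116.2] x [ 57.7 100. ] y [-16.7  16.7]
scene tail 56 mean [-172.6  -13.4  115.3] x [-186.6 -160.1] y [-18.7  -6.9]
scene shaft 29 mean [-126.2   -7.4  108.7] x [-153.   -88.8] y [-10.   -3.2]
scene fsad 35 mean [40.8 -2.2 73.9] x [35.3 45.6] y [-25.9  23.4]
scene rsad 23 mean [-85.7 -21.   72.5] x [-90.8 -81.1] y [-27.1 -14.8]
scene refbox 785 mean [154.   -1.   91.3] x [127.9 179.6] y [-41.1  38.8]
scene grip 132 mean [-170.3  -26.3  114. ] x [-186.8 -142.1] y [-59.2  -4.7]
scene probe_balance 0.73 [4.2 9.9]
scene probe_head_end 0.7 [97.6  0.9]
scene latch_grip 0.55 [-182.2  -63.1]
top head 223 mean [ 78.9  -0.6 115. ] x [ 58.4 100.3] y [-17.5  16.4]
top tail 120 mean [-173.6   -4.4  115. ] x [-186.7 -160.7] y [-18.4  10.2]
top shaft 252 mean [-100.9   -1.   107.9] x [-151.7  -48.7] y [-9.6  8.4]
top fsad 14 mean [ 42.2 -20.4  72.6] x [37.9 46.9] y [-25.2 -14.1]
top rsad 27 mean [-84.6  -4.4  74.8] x [-89.4 -79.8] y [-27.4  23.3]
top refbox 567 mean [154.4  -1.7  90.8] x [128.8 180.5] y [-41.3  37.8]
top grip 316 mean [-153.2   -8.5  112.3] x [-185.9 -103.6] y [-56.3   8.9]
top probe_balance 0.81 [0.9 2.6]
top probe_head_end 0.98 [102.6  -0.2]
top latch_grip 0.77 [-177.4  -50.9]
shift cm [ 0.09 -0.08  4.07] turn 0.004 | 1.0 rows yaw now 1.778 tilt -1.0 q6 0.251
```

View pics/pair5.png

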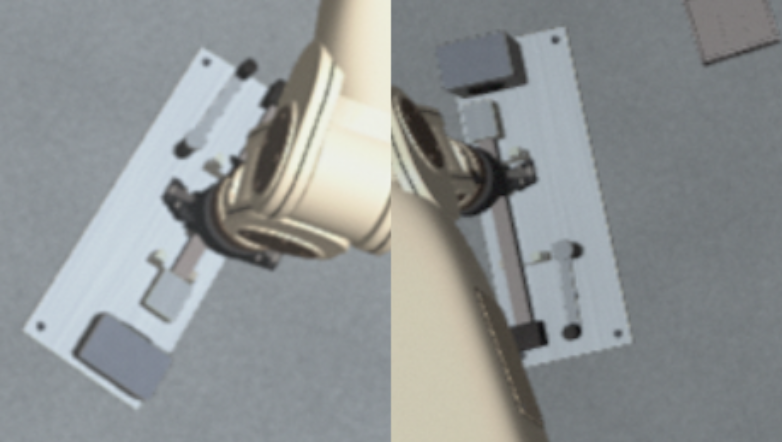

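Emit:
arm_command([
  [-0.1,-0.08,0.7],
  [-0.1,-0.08,1.4],
  [-0.1,-0.08,2.1],
  [-0.1,-0.08,2.7],
  [-0.1,-0.08,3.2],
], turn=[0,0,0,0,0], hand=[1,1,1,1,1])

```text
clock: 13.22
eef_pos: [0.5656, 0.2781, 0.0628]
tool_rot: [-0.103, 0.995, -0.0, -0.001]
ft_force: [-0.6, -0.5, -6.0]
grip_width: 0.0167
```

Emit:
arm_command([
  [0,0,0],
  [0,0,0.2],
  [0,0,0.4],
  [0,0,0.4],
  [0,0,0.4],
], turn=[0,0,0,0,0], hand=[1,1,1,1,1])

```text
clock: 13.63
eef_pos: [0.5664, 0.2785, 0.0607]
tool_rot: [-0.103, 0.995, 0.0, 0.0]
ft_force: [-0.9, 0.1, -5.1]
grip_width: 0.0167
```

Emit:
arm_command([
  [0,0,0.1],
  [0,0,0.2],
  [0,0,0.3],
  [0,0,0.35],
  [0,0,0.35],
], turn=[0,0,0,0,0], hand=[1,1,1,1,1])

```text
clock: 14.05
eef_pos: [0.5664, 0.2784, 0.0573]
tool_rot: [-0.103, 0.995, 0.0, 0.0]
ft_force: [-1.2, -0.3, -4.0]
grip_width: 0.0172
```

```bash
python3 c.py 0.038 6
```

```text
[0.5664 0.2784 0.0573] [-1.249  -0.2601 -4.0087] [-0.0658  0.1192 -0.0312]
scene head 258 mean [79.1 -1.1 75.4] x [ 58.3 100. ] y [-18.   15.7]
scene tail 37 mean [-172.   -15.8   75.7] x [-185.  -160.5] y [-20.  -11.2]
scene shaft 26 mean [-121.2  -11.3   68.4] x [-153.5  -81.6] y [-21.5  -6.1]
scene fsad 101 mean [41.6 -0.4 71.3] x [31.8 52.7] y [-25.4  22.2]
scene rsad 23 mean [-86.6 -19.6  72.9] x [-91.1 -81.8] y [-26.9  -8.1]
scene refbox 789 mean [154.1  -1.2  91.4] x [128.3 179.6] y [-41.1  38.5]
scene grip 47 mean [-178.9  -52.2  115.8] x [-188.3 -172.2] y [-60.2 -44.4]
scene probe_balance 0.61 [0.  5.4]
scene probe_head_end 0.89 [106.6  -1.3]
scene latch_grip 0.52 [-185.   -59.5]
top head 205 mean [79.3 -1.2 74.8] x [ 58.4 100.7] y [-18.4  15.9]
top tail 120 mean [-173.2   -4.2   75.2] x [-185.9 -160.8] y [-20.1  11.4]
top shaft 257 mean [-99.2  -1.4  67.8] x [-150.8  -49.7] y [-11.3  11.7]
top fsad 39 mean [ 44.6 -11.1  70.5] x [36.3 53. ] y [-26.1   3.5]
top rsad 84 mean [-84.4  -1.7  71.1] x [-95.  -73.9] y [-25.5  21.1]
top refbox 560 mean [154.2  -1.8  90.7] x [128.8 180.2] y [-41.8  38.7]
top grip 41 mean [-179.2  -52.9  115.4] x [-187.1 -171.6] y [-60.  -45.3]
top probe_balance 0.79 [4.8 6. ]
top probe_head_end 0.77 [103.4   6. ]
top latch_grip 0.76 [-175.   -50.3]
shift cm [ 0.19 -0.01  0.13] turn 0.004 | 0.0 rows yaw now 1.778 tilt -1.0 q6 0.25
```

Emit:
arm_command([
  [0,0,0.1],
  [0,0,0.15],
  [0,0,0.15],
], turn=[0,0,0], hand=[1,1,1])

```text
clock: 14.7
eef_pos: [0.5664, 0.2784, 0.0572]
tool_rot: [-0.103, 0.995, 0.0, 0.0]
ft_force: [-4.0, -1.7, 6.9]
grip_width: 0.0169
```

Emit:
arm_command([
  [0,0,0],
  [0,0,0],
  [0,0,0],
  [0,0,0],
  [0,0,0],
], turn=[0,0,0,0,0], hand=[0.75,0.6,0.4,0,0])

```text
clock: 15.12
eef_pos: [0.5665, 0.2785, 0.0554]
tool_rot: [-0.103, 0.995, 0.0, 0.0]
ft_force: [-0.4, 0.5, 0.5]
grip_width: 0.0691
```

Emit:
arm_command([
  [0,0,0],
  [0,0,-2],
  [0,0,-5],
  [0,0,-9],
  [0,0,-12],
], turn=[0,0,0,0,0], hand=[0,0,0,0,0])

```text
clock: 15.53
eef_pos: [0.5665, 0.2785, 0.1777]
tool_rot: [-0.103, 0.995, 0.0, 0.0]
ft_force: [1.9, 0.1, 0.1]
grip_width: 0.0856
```

```bash
python3 c.py 0.038 7
```

```text
[0.5665 0.2785 0.1777] [1.914  0.0567 0.0665] [ 0.045  -0.0795 -0.0013]
scene head 257 mean [78.9 -1.  75.6] x [57.8 99.7] y [-17.8  16. ]
scene tail 100 mean [-174.3   -7.4   75.6] x [-187.3 -160.6] y [-19.1   5.9]
scene shaft 160 mean [-117.7   -4.4   68.4] x [-153.5  -78.7] y [-17.3   6. ]
scene fsad 101 mean [41.8  0.3 70.8] x [31.9 52.9] y [-25.4  22.4]
scene rsad 46 mean [-87.2 -12.9  71. ] x [-96.5 -76.5] y [-26.6  -1.4]
scene refbox 786 mean [154.   -1.   91.3] x [128.2 179.4] y [-40.7  38.3]
scene grip 46 mean [-178.9  -52.3  116.4] x [-187.7 -171.7] y [-60.2 -44.6]
scene probe_balance 0.89 [-1.2 10.5]
scene probe_head_end 0.65 [103.8  -1.1]
scene latch_grip 0.53 [-180.8  -52. ]
top head 205 mean [79.2 -1.3 74.9] x [ 58.6 100.5] y [-18.1  16.1]
top tail 127 mean [-173.6   -2.4   75.2] x [-185.9 -160.9] y [-19.1  15.1]
top shaft 259 mean [-99.7  -1.4  67.9] x [-151.4  -48.6] y [-11.   11.9]
top fsad 21 mean [48.1 -5.3 69.6] x [41.1 53.7] y [-24.4   6.3]
top rsad 80 mean [-84.4  -1.2  71.6] x [-95.1 -74.3] y [-26.2  22.2]
top refbox 570 mean [154.5  -2.1  90.7] x [128.9 180.3] y [-42.   37.9]
top grip 38 mean [-179.1  -52.6  116.9] x [-187.1 -171.6] y [-59.7 -45.3]
top probe_balance 0.73 [ 6.5 -0.8]
top probe_head_end 0.87 [103.4  -3. ]
top latch_grip 0.63 [-178.   -48.8]
shift cm [ 0.03  0.03 11.73] turn 0.004 | 2.8 rows yaw now 1.778 tilt -1.0 q6 0.25
```

```bash
python3 -c "
from h import *
go(.3994,.1898,.165,1.745)"
```

```text
shift cm [18.04 -5.21  0.91] turn 0.033 | 4.3 rows yaw now 1.778 tilt -1.0 q6 0.25
```

Emit:
arm_command([
  [3.5,-1,0],
  [7,-2,0],
  [10.5,-3,0],
  [14,-4,0.5],
  [17,-5,0.9],
], turn=[0.033,0.033,0.033,0.033,0.033], hand=[0.7,0.7,0.7,0.7,0.7])

```text
clock: 16.35
eef_pos: [0.4072, 0.1931, 0.1648]
tool_rot: [-0.087, 0.996, -0.001, -0.002]
ft_force: [0.4, 0.3, 0.4]
grip_width: 0.0263
```

Emit:
arm_command([
  [0,0,0],
  [0,0,0],
  [0,0,0],
], turn=[0,0,0], hand=[0.65,0.65,0.65])

```text
clock: 16.6
eef_pos: [0.4106, 0.1947, 0.1663]
tool_rot: [-0.087, 0.996, 0.0, 0.0]
ft_force: [2.2, 0.7, -0.4]
grip_width: 0.03
```

```bash
python3 c.py 0.038 8|grep -v sad; python3 -c "
from h import *
print(get_obs()['grip_width']);go(.3994,.1898,.104,1.745)"
```

```text
[0.4106 0.1947 0.1663] [ 2.2337  0.652  -0.3632] [ 0.0321 -0.0384  0.0396]
scene head 258 mean [79.1 -1.  75.5] x [58.  99.6] y [-17.9  15.9]
scene tail 142 mean [-173.1   -2.4   75.8] x [-187.2 -160.3] y [-19.3  14.4]
scene shaft 287 mean [-98.5  -1.6  68.5] x [-151.5  -48.7] y [-14.6  13. ]
scene refbox 778 mean [154.2  -1.2  91.4] x [128.1 179.5] y [-41.   38.3]
scene grip 48 mean [-178.6  -52.4  116.1] x [-186.2 -171.7] y [-60.2 -44.5]
scene probe_balance 0.76 [-7.3  6.6]
scene probe_head_end 0.83 [103.5  -4.6]
scene latch_grip 0.8 [-173.8  -52. ]
top head 197 mean [80.  -1.  75.3] x [ 59.5 100.9] y [-18.   16.2]
top shaft 180 mean [-84.1  -1.9  67.8] x [-120.5  -48.1] y [-12.7  10.5]
top refbox 558 mean [154.4  -1.6  90.7] x [129.  180.4] y [-41.3  38.1]
top grip 8 mean [-185.   -55.2  112.9] x [-187.6 -182.1] y [-59.4 -50.1]
top probe_balance 0.55 [ 6.7 -7.8]
top probe_head_end 0.78 [107.6   1.1]
top latch_grip 0.6 [-172.9  -53. ]
shift cm [-16.59   5.53  11.03] turn -0.029 | 4.0 rows yaw now 1.745 tilt -1.0 q6 0.269
0.03007570678837848
shift cm [ 1.2  -0.29  6.23] turn 0.0 | 1.5 rows yaw now 1.745 tilt -1.0 q6 0.269
```

Emit:
arm_command([
  [0.6,-0.15,0],
  [1.2,-0.29,0],
  [1.2,-0.29,1],
  [1.2,-0.29,2],
  [1.2,-0.29,3],
], turn=[0,0,0,0,0], hand=[0.65,0.65,0.65,0.65,0.65])

```text
clock: 17.42
eef_pos: [0.3983, 0.1893, 0.1364]
tool_rot: [-0.087, 0.996, 0.0, 0.0]
ft_force: [-0.6, 0.1, -0.2]
grip_width: 0.0299
```

Emit:
arm_command([
  [0,0,1],
  [0,0,2],
  [0,0,3],
  [0,0,3.1],
  [0,0,3.1],
], turn=[0,0,0,0,0], hand=[0.65,0.65,0.65,0.65,0.65])

```text
clock: 17.83
eef_pos: [0.3979, 0.1891, 0.1051]
tool_rot: [-0.087, 0.996, -0.0, -0.001]
ft_force: [-0.5, -1.1, -0.4]
grip_width: 0.0299
```

```bash
python3 -c "
from h import *
print(get_obs()['grip_width']);go(.3994,.1898,.104,1.745)"
```

```text
0.02986512283639318
shift cm [-0.16  0.04  0.11] turn -0.0 | 0.0 rows yaw now 1.745 tilt -1.0 q6 0.269
```

Emit:
arm_command([
  [-0.03,0.76,0],
  [-0.12,1.51,0],
  [-0.27,2.26,0],
  [-0.48,2.98,0],
  [-0.75,3.7,0],
], turn=[0.08,0.16,0.24,0.32,0.4], hand=[0.7,0.7,0.7,0.7,0.7])

```text
clock: 18.25
eef_pos: [0.3994, 0.2266, 0.1058]
tool_rot: [0.115, 0.993, -0.001, -0.0]
ft_force: [0.1, -2.3, -1.0]
grip_width: 0.0256
```

```bash
cat > a.py <<'E'
import sys
from h import *
th=float(sys.argv[1]);a=.2036
O=np.array([.5645,.278])+(-.001)*np.array([-np.sin(a),np.cos(a)])
def w(x,y): return O+np.array([x*np.cos(a)-y*np.sin(a),x*np.sin(a)+y*np.cos(a)])
o=get_obs();print(o['eef_pos'],o['ft_force'],o['grip_width'])
d=o['eef_pos'][:2]-w(-.085,-.055);print("r",np.linalg.norm(d),"theta",(np.pi+a-np.arctan2(d[1],d[0])+np.pi)%(2*np.pi)-np.pi)
p=w(-.085-.095*np.cos(th),-.055+.095*np.sin(th));go(*p,.105,a+np.pi/2-th)
E
python3 a.py 0.85
```

```text
[0.39936161 0.22661396 0.1058423 ] [ 0.10323855 -2.28431605 -0.95180185] 0.025622130602591206
r 0.09547560738889958 theta 0.4215436261200307
shift cm [-0.86  3.96  0.08] turn 0.416 | 0.9 rows yaw now 1.341 tilt -1.0 q6 0.747
```

Pushing with about 2 N, as expected. Repeating the arc.

Emit:
arm_command([
  [-0.03,0.76,0],
  [-0.12,1.51,0],
  [-0.27,2.26,0],
  [-0.48,2.98,0],
  [-0.75,3.7,0],
], turn=[0.08,0.16,0.24,0.32,0.4], hand=[0.7,0.7,0.7,0.7,0.7])

```text
clock: 18.67
eef_pos: [0.4145, 0.2612, 0.1058]
tool_rot: [0.31, 0.951, -0.001, -0.001]
ft_force: [-1.9, -2.4, 0.5]
grip_width: 0.0257
```

Emit:
arm_command([
  [-0.03,0.76,0],
  [-0.12,1.51,0],
  [-0.27,2.26,0],
  [-0.48,2.98,0],
  [-0.75,3.7,0],
], turn=[0.08,0.16,0.24,0.32,0.4], hand=[0.7,0.7,0.7,0.7,0.7])

```text
clock: 19.08
eef_pos: [0.4419, 0.2873, 0.1058]
tool_rot: [0.492, 0.87, -0.001, -0.001]
ft_force: [-3.2, 0.5, -0.6]
grip_width: 0.0256
```

```bash
python3 a.py 1.571
```

```text
[0.44186057 0.28733992 0.10583721] [-3.15674292  0.45156047 -0.55103195] 0.02563155737843413
r 0.09588216904766238 theta 1.2170184226789935
shift cm [-0.63  3.3   0.07] turn 0.338 | 0.8 rows yaw now 0.542 tilt -1.0 q6 1.605
```

Emit:
arm_command([
  [-0.03,0.76,0],
  [-0.12,1.51,0],
  [-0.27,2.26,0],
  [-0.45,2.9,0],
  [-0.6,3.3,0],
], turn=[0.08,0.16,0.24,0.31,0.34], hand=[0.7,0.7,0.7,0.7,0.7])

```text
clock: 19.5
eef_pos: [0.4738, 0.3, 0.1059]
tool_rot: [0.632, 0.775, -0.0, -0.001]
ft_force: [-3.3, 1.4, 0.7]
grip_width: 0.0255
```

Emit:
arm_command([
  [0,0.2,0],
  [0,0.3,0],
  [0,0.4,0],
], turn=[0,0,0], hand=[0.7,0.7,0.7])

```text
clock: 19.75
eef_pos: [0.4778, 0.3002, 0.1058]
tool_rot: [0.631, 0.776, -0.0, -0.001]
ft_force: [-6.4, 0.5, 1.2]
grip_width: 0.0258
```

```bash
python3 a.py 1.63
```

```text
[0.47782755 0.30022588 0.10578044] [-6.39465199  0.45724974  1.20378954] 0.025845380140918476
r 0.09540318436506642 theta 1.61915487892108
shift cm [-0.05  0.1   0.08] turn 0.062 | 0.0 rows yaw now 0.206 tilt -1.0 q6 1.925
```

Force is rising to about 6 N at θ≈1.62, which includes roughly 0.04 of finger clearance. I push a little more to confirm the stop.

Emit:
arm_command([
  [0,0.15,0],
  [0,0.3,0],
  [0,0.3,0],
], turn=[0,0,0], hand=[0.7,0.7,0.7])

```text
clock: 20.0
eef_pos: [0.478, 0.3003, 0.1056]
tool_rot: [0.63, 0.776, -0.002, -0.002]
ft_force: [-10.5, 0.3, 6.7]
grip_width: 0.0255
```

```bash
python3 a.py 1.63
```

```text
[0.47801268 0.30030236 0.10559469] [-10.45773513   0.30777623   6.67684802] 0.025488897013069098
r 0.09545031840558826 theta 1.6211949829701737
shift cm [-0.05  0.08  0.06] turn 0.062 | 0.0 rows yaw now 0.206 tilt -1.0 q6 1.924
```

Emit:
arm_command([
  [0,-0.4,0],
  [0,-0.6,0],
  [0,-0.6,0],
  [0,-0.6,-2],
  [0,-0.6,-4],
], turn=[0,0,0,0,0], hand=[0.7,0.68,0.6,0.55,0.55])

```text
clock: 20.42
eef_pos: [0.4752, 0.2986, 0.1447]
tool_rot: [0.631, 0.776, -0.001, -0.0]
ft_force: [0.6, -0.1, 0.9]
grip_width: 0.0382
```

Emit:
arm_command([
  [0,0,-3],
  [0,0,-6],
  [0,0,-9],
  [0,0,-12],
  [0,0,-14],
], turn=[0,0,0,0,0], hand=[0.5,0.5,0.5,0.5,0.5])

```text
clock: 20.83
eef_pos: [0.4769, 0.2997, 0.2892]
tool_rot: [0.631, 0.776, 0.003, 0.001]
ft_force: [-0.2, 0.6, -0.4]
grip_width: 0.043
```

```bash
python3 -c "
from h import *
go(.3,0.05,.28,0.2)"
```

```text
shift cm [-20.85 -22.4    0.77] turn 0.005 | 5.4 rows yaw now 0.205 tilt -1.0 q6 1.928
```

Emit:
arm_command([
  [-2.5,-2.5,0],
  [-5,-5,0],
  [-8,-8,0],
  [-11,-11,0],
  [-14,-14,0],
], turn=[0,0,0,0,0], hand=[0.5,0.5,0.5,0.5,0.5])

```text
clock: 21.25
eef_pos: [0.3676, 0.1343, 0.2855]
tool_rot: [0.631, 0.776, 0.0, 0.001]
ft_force: [-0.1, -1.2, 0.4]
grip_width: 0.0425
```

Emit:
arm_command([
  [-2,-1,0],
  [-4,-2,0],
  [-5,-3,0],
  [-5,-3,0],
  [-5,-3,0],
], turn=[0,0,0,0,0], hand=[0.5,0.5,0.5,0.5,0.5])

```text
clock: 21.67
eef_pos: [0.3495, 0.0803, 0.286]
tool_rot: [0.632, 0.775, 0.001, 0.001]
ft_force: [0.6, -0.1, -0.3]
grip_width: 0.0425
```

```bash
python3 c.py 0.038 9; python3 - <<'E'
from h import *
for c in("scene","top"):
  for n in("water_bottle","tin","parts_tray","latch_grip"): print(c,n,[(np.round(s["location"],1)) for s in spot_point(c,n)[:1]])
P=cloud("top",camera("top")[1]).reshape(-1,3);a=.2036;O=np.array([.5645,.278])
d=P[:,:2]-O;C=np.column_stack([d@[np.cos(a),np.sin(a)],d@[-np.sin(a),np.cos(a)],P[:,2]])*1000
Q=C[((C>[-115,20,100])&(C<[-55,70,125])).all(1)];print("grip cradle",len(Q),Q.mean(0))
E
python3 -c "
import cv2,numpy as np
a=cv2.imread('pics/scene9.png')[230:540,210:600];b=cv2.imread('pics/top9.png')[130:440,150:540]
cv2.imwrite('pics/pair9.png',np.hstack([a,b]))"
```

```text
[0.3495 0.0803 0.286 ] [ 0.5985 -0.1233 -0.2672] [ 0.0433  0.0241 -0.0121]
scene head 262 mean [79.  -1.  75.3] x [ 57.6 100.1] y [-17.7  16. ]
scene tail 142 mean [-173.5   -2.4   75.5] x [-186.6 -160.9] y [-19.5  14.1]
scene shaft 239 mean [-100.3   -1.8   68.4] x [-150.2  -47.6] y [-10.9   7.5]
scene fsad 107 mean [41.6 -0.6 70.7] x [31.2 52.7] y [-25.2  22.3]
scene rsad 35 mean [-78.9  -2.8  70.1] x [-82.2 -73.3] y [-23.1  19.5]
scene refbox 787 mean [154.   -1.   91.4] x [128.1 179.5] y [-40.9  38.4]
scene probe_balance 0.93 [-4.4  2.8]
scene probe_head_end 0.92 [98.7 -4.3]
scene latch_grip 0.65 [-85.8  31.7]
top head 206 mean [79.5 -1.5 75. ] x [ 58.8 100.5] y [-18.4  16. ]
top tail 127 mean [-173.3   -2.7   75.4] x [-185.9 -160.9] y [-19.6  14.5]
top shaft 210 mean [-103.6   -1.7   67.7] x [-151.7  -47.9] y [-10.5   7.7]
top fsad 79 mean [42.1 -0.6 71.7] x [30.8 52.7] y [-25.1  22.5]
top rsad 24 mean [-87.2  -3.2  69.8] x [-96.5 -73.3] y [-15.6   6.8]
top refbox 576 mean [154.2  -2.2  90.9] x [128.8 180.7] y [-41.8  38. ]
top probe_balance 0.93 [ 8.9 -3.3]
top probe_head_end 0.7 [105.5  -5.8]
top latch_grip 0.76 [-88.6  39.6]
shift cm [14.86 25.11 22.92] turn -1.568 | 6.0 rows yaw now 0.206 tilt -1.0 q6 1.593
scene water_bottle [array([239.2, 200.2])]
scene tin [array([299.4, 373.1])]
scene parts_tray [array([284.5, 246.8])]
scene latch_grip [array([276.3, 405.4])]
top water_bottle [array([143.9, 319.4])]
top tin [array([148.1, 296.2])]
top parts_tray [array([142.5, 257.7])]
top latch_grip [array([249.2, 151.2])]
grip cradle 43 [-84.58015046  36.56438008 115.42464004]
```

View pics/pair9.png

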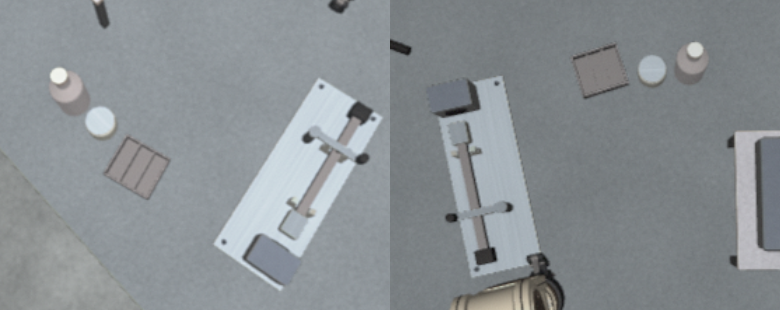

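The lever lies across the shaft, with its grip at right-crop (450,217) and pivot at (507,207). The probe is level in both saddles with its head next to the box. The bottle, tin and tray are where they were, and the arm is clear.

```bash
python3 -c "
from workcell import *
print(job_done())"
```

```text
the job is handed in; nothing more can be done
None
```

The job is done and handed in, with the arm finishing at about 22 s of the 72 s allowed. I drew the probe out by its tail until its head was about 60 mm clear of the shelf, then let it go. I then gripped it at the balance point, carried it level, laid it in both saddles with its head towards the reference box, and let go. Last, I swept the lever round to its end stop and withdrew the arm.

**Probe:** it sits level. The top of the head and the top of the tail both read 75 mm, against about 74 mm expected. It is within about 1 mm of its place along the cradle. Sideways it reads about 1 to 2 mm off my fitted cradle axis, and the saddles showed the same offset.

**Lever:** the grip measured at (-85, 37) mm in the cradle frame, against (-85, 40) expected at the stop. The force rose to about 10 N with no further movement.

**Bottle, tin and tray:** all three look unmoved in the final picture. The detector's readings agree with the start to within about 3 pixels, except one for the tin in the scene view, which landed on the cradle. I took that one as a false detection. Some of the detector's final readings of the balance point and head end were also up to about 9 mm off, so I relied on the depth measurements instead.

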